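Put the laundry supplies back on their mats

ROBOT

A 6-joint arm with a two-finger parallel gripper is mounted at the origin on the work surface. World frame = base frame: x ahead of the robot, y to its left, z up, the work surface at z = 0. Lengths are in m, angles in degrees, forces in N, time in s.
With the tool pointing down it reaches from about 0.2 to 0.875 m from the base axis. Payload 3.4 kg.
Tool frame: the origin (TCP) lies midway between the tips of the shut fingers; the grasp point (between the pads) lies 19 mm behind it (ctrl.grasp_offset is the distance from the TCP to the grasp point, in m); z points along the fingers, y is the line along which they close (so a half turn about z gives the same grasp; the last joint's range is limited). The gripper opens to 94 mm and grips with 3 to 60 N. Pads are 16 mm wide; open, the fingers measure 119 mm over their backs; the gripper's body (75 mm by 177 mm) begins 78 mm behind the grasp point.
Start: joints at [-70.302, 15.808, 86.224, -0, 77.962, -6.933], TCP at [0.258, -0.514, 0.205] pointing down, gripper open.
Joint ranges: [-165.64, 165.64], [-43.16, 119.46], [12.63, 154.43], [-67.54, 247.53], [6.08, 155.33], [-154.97, 154.97]. Speed limits (degrees/s): [147.25, 147.25, 180, 180, 180, 180].

INTERFACE

Orientations are given as a 3x3 rotation matrix whose columns are the frame's x, y, z axes.
In Python, from station import ctrl, grip, camera, get_calibration, look_for, silhouettes, landmark_of gives the robot as it stands. Calls block until the motion is done:
- ctrl.move_to(position, orientation): joint-space move of the TCP to a pose.
- ctrl.line_to(position, vel=0.15, rotation=None): straight line of the TCP; rotation=None keeps the orientation; vel is the mean speed in m/s.
- ctrl.goto_joints(angles): joint-space move.
- grip(opening, effort=None): finger opening in m; effort is the grip in N (None keeps the last); returns when the fingers have stopped.
- ctrl.dwell(seconds).
- ctrl.inverse_kinematics(position, orientation): joint angles nearest the present ones, or None.
- camera(name): name is "scene" or "top" or "wrist"; returns the picture (384x512x3 uint8, red, green, blue); there is no depth.
- get_calibration(name): a dict with "mtx" (3x3 intrinsics, pixels), "position" and "rotation" of the camera in the world. Camera axes: x right, y up, looking along -z (the intrinsics and any distortion apply to the point x, -y, -z); pixel columns grow to the right and rows downward; lengths in m; the calibration is good to about 2 mm. A picture is of the moment at which its call begins: read the wrist's pose just before it. get_calibration takes no time and is no camera call; for the wrist camera it gives the pose at the moment of the call.
A pose or a line that the arm cannot do raises ctrl.IKError and nothing moves.
- ctrl.job_done(): hands the job in; it is judged then, once.
Trained networks look in the newest picture that a camera, given by its name, has taken for a name from the list of things; names that differ only in an ending like _2 or _b are one class to them, and where a whole thing is asked for, a point or a joint stands for the part that bears it (a point fixed in the world has none). Each returns a list of dicts, best first, with "conf" (0 to 1); they miss things now and then, are a little off and sometimes report something else, mostly with a low value. They report only what shows in the picture. A call takes as long as a camera call.
- look_for(camera, thing): "centre" ([x, y, z] in m, in the coordinates of the camera as it stood for that picture, good to about 4 mm: the middle of the surface that is visible of it).
- silhouettes(camera, thing): "region" (384x512 bool, what is visible of it).
- landmark_of(camera, thing): "centre" ([x, y, z] in m, in the coordinates of the camera as it stood for that picture, good to about 4 mm: a listed point, or the origin of a listed thing).
Readings, each from a call of its own:
- ctrl.get_t(): time.
- ctrl.get_joint_positions(): joint angles.
- ctrl.get_dq(): joint speeds.
- ctrl.get_tau(): joint torques, N m.
- ctrl.get_eef_pos(): TCP position.
- ctrl.get_ee_rot(): TCP orientation.
- ctrl.get_force(): force on the tool from outside, world axes, zero at the start.
- ctrl.get_torque(): the same for the moment, N m.
- ctrl.get_grip_width(): finger opening in m.
- ctrl.get_grasp_force(): force on a finger pad.
Only numpy, scipy, OpenCV 4.12 (cv2) and the standard library are available. Lean on these libraries where they do the work, as an engineer would, in place of code of your own. Each camera call takes 0.05 s, during which the arm holds its last target. There are 200 camera calls.

TASK

Tidy the laundry counter: stand each of the four supplies upright on the rubber mat with its own colour and shape of outline (red carton on the red oblong, blue-capped bottle on the blue circle, green-lidded tub on the green circle, yellow brush bristles-down on the yellow oblong), centred so that it stands wholly inside the outline, the oblong ones lined up with theirs either way round. Leave the metal beaker and the orange peg tub where they are.

Things in the scene. Friction and masses are not known exactly. Their poses are not given: they have to be found in the camera images.
- carton: Red powder carton with a white band, upright, 80 (its x) x 44 (its y) x 115 mm tall, rigid, about 0.3 kg. Origin: centre of its underside; z up. Grip it across the 44 mm, near the top.
- bottle: Round white detergent bottle with a blue label and a blue cap, 130 mm tall, body 54 mm across up to 70 mm, sloping in to the cap, which is 42 mm across from 90 to 130 mm; about 0.3 kg. Origin: centre of its underside; z up. The cap is a firm grip.
- tub: Round white tub with a green band and a green lid, 75 mm tall, 58 mm across; the lid is 60 mm across from 57 to 75 mm; about 0.2 kg. Origin: centre of its underside; z up. 
- brush: Scrubbing brush standing on its bristles, 104 (its x) x 50 (its y) x 70 mm tall: stiff tan bristles from 0 to 20 mm, yellow back to 38 mm, above it a yellow grip 76 (x) x 24 (y) mm from 38 to 70 mm; about 0.15 kg. Origin: centre of its underside; z up. Grip it across the 24 mm.
- carton_mat: Black rubber mat 122 (its x) x 86 (its y) x 5 mm with a red printed oblong outline, 104 (x) x 68 (y) mm inside the line, at its centre. Origin: centre of its underside, its top 5 mm above; z up. Fixed to the counter.
- bottle_mat: Round black rubber mat 104 mm across, 5 mm thick, with a blue printed circle, 78 mm across inside the line, at its centre. Origin: centre of its underside, its top 5 mm above; z up. Fixed to the counter.
- tub_mat: Round black rubber mat 110 mm across, 5 mm thick, with a green printed circle, 84 mm across inside the line, at its centre. Origin: centre of its underside, its top 5 mm above; z up. Fixed to the counter.
- brush_mat: Black rubber mat 146 (its x) x 92 (its y) x 5 mm with a yellow printed oblong outline, 128 (x) x 74 (y) mm inside the line, at its centre. Origin: centre of its underside, its top 5 mm above; z up. Fixed to the counter.
- beaker: Empty metal beaker, open at the top, 66 mm across at the rim, 85 mm tall, loose. A bystander: leave it alone. Origin: centre of its underside; z up. 
- peg_tub: Orange square tub, 85 x 85 mm and 60 mm tall, with wooden clothes pegs sticking out to 80 mm height, loose. A bystander: leave it alone. Origin: centre of its underside; z up. 

How it is judged:
By the outcome, as a careful person would: the job done as asked, in the order asked, and still so for the second after the job is handed in, with the robot touching nothing.
It also fails if it takes over 115 s, if anything falls off the work surface, if the arm or the gripper's body presses on something with over 40 N, if the wrist force passes 120 N, or if a joint passes its speed limit or range.

## Working session

There is one attempt and no reset: what is moved stays moved. The work goes in short steps, each a Python script; the robot and the scene stay as the last script left them, time stands still between calls to the robot, and variables do not carry over. Pictures are saved under pics/ and viewed, at most 14 in all, crops included, and the job is handed in when it is done.

```bash
ls; mkdir -p pics
cat > h.py <<'E'
import numpy as np, cv2
from station import ctrl, grip, camera, get_calibration, look_for, silhouettes, landmark_of
def save(n,im): cv2.imwrite('pics/'+n+'.png',im[:,:,::-1])
def world(cal,p): return np.array(cal['position'])+np.array(cal['rotation'])@np.array(p)
def pix2plane(cal,uv,z):
    K=np.array(cal['mtx']);uv=np.atleast_2d(np.asarray(uv,float))
    d=np.c_[(uv[:,0]-K[0,2])/K[0,0],-(uv[:,1]-K[1,2])/K[1,1],-np.ones(len(uv))]@np.array(cal['rotation']).T
    o=np.array(cal['position']);return o+d*((z-o[2])/d[:,2])[:,None]
def down(yaw):  # tool y (closing line) along world angle yaw (deg)
    a=np.radians(yaw);y=np.array([np.cos(a),np.sin(a),0]);z=np.array([0,0,-1.]);return np.c_[np.cross(y,z),y,z]
THINGS=['carton','bottle','tub','brush','carton_mat','bottle_mat','tub_mat','brush_mat','beaker','peg_tub']
E
python3 - <<'E'
from h import *
for c in ['top','scene']:
    im=camera(c);save(c+'0',im);cal=get_calibration(c);print(c,cal['position'],{k for k in cal})
    for t in THINGS:
        for f in (look_for,landmark_of):
            r=f(c,t)
            print(t,f.__name__,[(np.round(world(cal,q['centre']),3).tolist(),round(q['conf'],2)) for q in r[:3]])
print(ctrl.get_t())
E
```

```text
pics
top [ 0.44091952 -0.01242473  0.95863948] {'position', 'rotation', 'mtx'}
carton call [([0.607, -0.165, 0.004], 0.72), ([0.594, 0.159, 0.111], 0.71)]
carton call [([0.6, 0.166, 0.002], 0.9)]
bottle call [([0.593, -0.324, 0.087], 0.7)]
bottle call [([0.6, -0.342, -0.005], 0.83)]
tub call [([0.599, 0.317, 0.076], 0.63), ([0.594, 0.157, 0.11], 0.46)]
tub call [([0.603, 0.327, 0.003], 0.73), ([0.446, -0.321, -0.002], 0.52)]
brush call [([0.44, -0.308, 0.034], 0.64)]
brush call [([0.441, -0.323, -0.004], 0.81)]
carton_mat call [([0.605, -0.164, 0.004], 0.75)]
carton_mat call [([0.608, -0.167, 0.0], 0.93)]
bottle_mat call [([0.431, 0.327, 0.002], 0.57)]
bottle_mat call [([0.432, 0.324, -0.002], 0.57)]
tub_mat call []
tub_mat call [([0.437, -0.163, -0.002], 0.78)]
brush_mat call [([0.429, 0.174, 0.004], 0.88)]
brush_mat call [([0.428, 0.175, -0.0], 0.86)]
beaker call [([0.61, -0.006, 0.033], 0.79)]
beaker call [([0.601, -0.007, 0.0], 0.71)]
peg_tub call [([0.416, 0.014, 0.003], 0.91)]
peg_tub call [([0.418, 0.013, 0.001], 0.67), ([0.599, 0.167, -0.003], 0.53)]
scene [1.25141811 0.14547
[... 348 characters left out ...]
brush call [([0.441, -0.32, 0.003], 0.92)]
carton_mat call [([0.619, -0.163, 0.004], 0.94)]
carton_mat call [([0.612, -0.169, -0.002], 0.73)]
bottle_mat call [([0.438, 0.324, 0.013], 0.72), ([0.618, -0.325, 0.077], 0.63)]
bottle_mat call [([0.432, 0.325, 0.004], 0.91)]
tub_mat call [([0.44, -0.158, 0.009], 0.61)]
tub_mat call [([0.433, -0.162, 0.001], 0.6)]
brush_mat call [([0.414, 0.183, 0.006], 0.75)]
brush_mat call [([0.434, 0.174, 0.001], 0.96)]
beaker call [([0.623, -0.005, 0.059], 0.83)]
beaker call [([0.602, -0.005, -0.005], 0.93)]
peg_tub call [([0.456, 0.012, 0.049], 0.88)]
peg_tub call [([0.422, 0.012, 0.005], 0.89), ([0.605, -0.004, -0.0], 0.65), ([0.603, 0.17, -0.003], 0.31)]
2.1
```

View pics/top0.png

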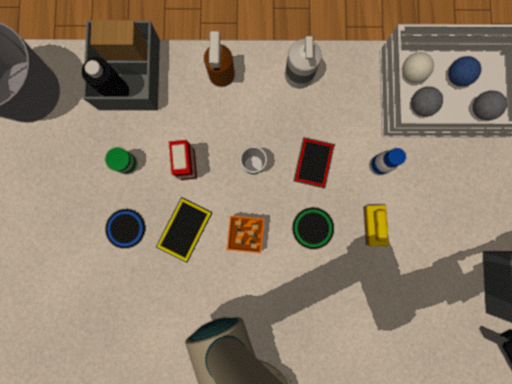

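View pics/scene0.png

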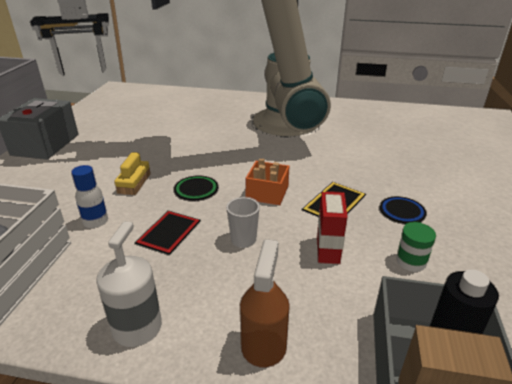

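The networks agree with both pictures. In the top view, the carton is at (182,160), bottle (390,160), tub (120,160) and brush (377,225). The mats are red (314,162), green (313,228), yellow (184,230) and blue (125,228). Next I'll fit the shapes, including yaw and height, to the silhouettes from both views.

```bash
cat > fit.py <<'E'
from h import *
from scipy.optimize import minimize
def box(a,b,z0,z1): return [[s*a/2,t*b/2,z] for s in(-1,1) for t in(-1,1) for z in(z0,z1)]
def cyl(d,z0,z1,d1=None):
    A=np.linspace(0,2*np.pi,24,endpoint=False);return [[r/2*np.cos(a),r/2*np.sin(a),z] for r,z in((d,z0),(d1 or d,z1)) for a in A]
M=dict(carton=[box(80,44,0,115)],bottle=[cyl(54,0,70),cyl(54,70,90,42),cyl(42,90,130)],tub=[cyl(58,0,57),cyl(60,57,75)],
 brush=[box(104,50,0,38),box(76,24,38,70)],carton_mat=[box(122,86,0,5)],bottle_mat=[cyl(104,0,5)],tub_mat=[cyl(110,0,5)],brush_mat=[box(146,92,0,5)])
def render(cal,parts,x,y,yaw,hs,dz,S=3):
    a=np.radians(yaw);K=np.array(cal['mtx']);im=np.zeros((384*S,512*S),np.uint8)
    for p in parts:
        p=np.array(p)/1000;w=np.c_[x+np.cos(a)*p[:,0]-np.sin(a)*p[:,1],y+np.sin(a)*p[:,0]+np.cos(a)*p[:,1],p[:,2]*hs+dz]
        c=(w-cal['position'])@np.array(cal['rotation']);u=K[0,0]*c[:,0]/-c[:,2]+K[0,2];v=K[1,1]*c[:,1]/c[:,2]+K[1,2]
        hull=cv2.convexHull(np.round((np.c_[u,v]+.5)*S*16).astype(np.int32));cv2.fillConvexPoly(im,hull,1,cv2.LINE_8,4)
    return im>0
def fit(name,views,x0,S=3):  # views: [(cal,mask)]; params x,y,yaw,h-scale (things) or z offset (mats)
    mat='_mat' in name
    big=[(c,cv2.resize(m.astype(np.float32),None,fx=S,fy=S)>.5) for c,m in views]
    def iou(p):
        r=[render(c,M[name],p[0],p[1],p[2],1 if mat else p[3],p[3]-1 if mat else 0,S) for c,_ in big]
        return [(a&m).sum()/max((a|m).sum(),1) for a,(_,m) in zip(r,big)]
    best=None
    round_=name in('bottle','tub','bottle_mat','tub_mat')
    for yaw in ([0] if round_ else [0,45,90,135]):
        p0=np.array([x0[0],x0[1],yaw,1.]);sim=np.vstack([p0]+[p0+np.eye(4)[i]*s for i,s in enumerate([.01,.01,20,.02 if mat else .1])])
        r=minimize(lambda p:-np.mean(iou(p)),p0,method='Nelder-Mead',options=dict(initial_simplex=sim,xatol=1e-4,fatol=1e-5,maxiter=250))
        if best is None or r.fun<best.fun: best=r
    return best.x,iou(best.x)
E
python3 - <<'E'
from fit import *
x0=dict(carton=(.601,.168),bottle=(.6,-.342),tub=(.604,.327),brush=(.441,-.321),carton_mat=(.61,-.168),bottle_mat=(.432,.324),tub_mat=(.435,-.162),brush_mat=(.431,.174))
V={n:[] for n in x0}
for c in('top','scene'):
    camera(c);cal=get_calibration(c)
    for n in x0:
        for q in silhouettes(c,n):
            K=np.array(cal['mtx']);w=(np.array([*x0[n],.03])-cal['position'])@np.array(cal['rotation'])
            u=np.array([K[0,0]*w[0]/-w[2]+K[0,2],K[1,1]*w[1]/w[2]+K[1,2]]);ys,xs=np.nonzero(q['region'])
            if len(xs) and np.hypot(xs.mean()-u[0],ys.mean()-u[1])<35: V[n].append((cal,q['region']));break
for n in x0:
    p,i=fit(n,V[n],x0[n]);print(n,np.round(p,4),np.round(i,3))
E
```

```text
carton [0.6    0.1664 5.1238 0.9922] [0.925 0.955]
bottle [ 0.6016 -0.3387  6.8866  0.9682] [0.954 0.898]
tub [ 0.6015  0.3278 17.7842  0.9649] [0.928 0.957]
brush [ 0.4425 -0.3199  2.6612  0.9729] [0.925 0.871]
carton_mat [  0.6081  -0.1676 -12.6766   1.002 ] [0.911 0.956]
bottle_mat [0.4328 0.3265 3.5747 1.0021] [0.975 0.96 ]
tub_mat [ 0.4343 -0.1635  5.3377  1.0008] [0.924 0.948]
brush_mat [  0.4313   0.1733 -25.5294   1.0034] [0.921 0.467]
```

Heights match the text within about 4 %. The brush mat's scene view is partly blocked by the carton, so I'll recheck that one with the wrist camera. Moving over the carton now.

```bash
cat >> fit.py <<'E'
P=dict(carton=(.600,.1664,5.1),bottle=(.6016,-.3387,0),tub=(.6015,.3278,0),brush=(.4425,-.3199,2.7),
 carton_mat=(.6081,-.1676,-12.7),bottle_mat=(.4328,.3265,0),tub_mat=(.4343,-.1635,0),brush_mat=(.4313,.1733,-25.5))
def hover(x,y,yaw,z=.30):
    """joint move over x,y with the closing line at yaw (mod 180), the wrist least turned"""
    q0=np.array(ctrl.get_joint_positions());c=[]
    for a in(yaw,yaw+180):
        q=ctrl.inverse_kinematics([x,y,z],down(a))
        if q is not None: c.append((abs(q[5]),a,np.array(q)))
    j6,a,q=min(c,key=lambda t:t[0]);print('hover j6',round(q[5],1),'dj',np.round(np.abs(q-q0).max()));ctrl.move_to([x,y,z],down(a));return a
def wrist(name,tag=None):
    cal=get_calibration('wrist');im=camera('wrist')
    if tag: save(tag,im)
    x0=P[name]
    for q in silhouettes('wrist',name):
        m=q['region'];ys,xs=np.nonzero(m)
        if not len(xs): continue
        w=pix2plane(cal,[[xs.mean(),ys.mean()]],.03)[0]
        print(name,q['conf'],np.round(w,3),'px',xs.mean().round(),ys.mean().round(),'edge',xs.min(),xs.max(),ys.min(),ys.max())
    return cal
E
python3 - <<'E'
from fit import *
t=ctrl.get_t()
hover(.600,.1664,95.1)
cal=wrist('carton','w_carton');wrist('brush_mat');print(cal['position'],np.round(cal['rotation'],2),ctrl.get_eef_pos(),ctrl.get_t()-t,t)
E
```

```text
hover j6 -86.0 dj 79.0
carton 0.77 [0.612 0.169 0.03 ] px 255.0 173.0 edge 239 271 141 205
brush_mat 0.56 [0.432 0.174 0.03 ] px 269.0 54.0 edge 221 319 0 112
[0.52505333 0.15975525 0.47931187] [[-0.09 -0.96 -0.25]
 [ 1.   -0.08 -0.02]
 [ 0.   -0.25  0.97]] [0.60013672 0.16576443 0.29993636] 2.9082999999999997 3.0
```

View pics/w_carton.png

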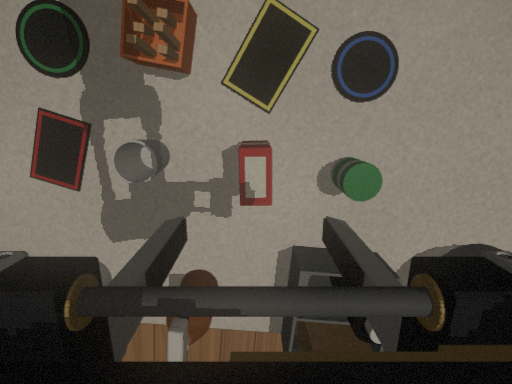

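The wrist view shows the carton squared up between the fingers (256,175), with all four mats in sight: green (52,38), red (60,150), yellow (270,53) and blue (365,66). The tub is at (360,180). I'll refit everything with this third view added.

Run:
```python
from fit import *
V={n:[] for n in P}
for c in('top','scene','wrist'):
    cal=get_calibration(c);camera(c)
    for n in P:
        if c=='scene' and n=='brush_mat' or c=='wrist' and n in('bottle','brush') : continue
        K=np.array(cal['mtx'])
        for q in silhouettes(c,n):
            w=(np.array([*P[n][:2],.03])-cal['position'])@np.array(cal['rotation'])
            u=np.array([K[0,0]*w[0]/-w[2]+K[0,2],K[1,1]*w[1]/w[2]+K[1,2]]);ys,xs=np.nonzero(q['region'])
            if len(xs) and np.hypot(xs.mean()-u[0],ys.mean()-u[1])<35: V[n].append((cal,q['region']));break
for n in P:
    p,i=fit(n,V[n],P[n]);print(n,np.round(p,4),np.round(i,3))
```

```text
carton [0.6005 0.1668 6.0471 0.9919] [0.872 0.945 0.959]
bottle [ 0.6017 -0.3389 25.1808  0.9897] [0.925 0.919]
tub [0.6027 0.3276 5.4916 0.9833] [0.525 0.959 0.939]
brush [  0.4422  -0.3203 182.9682   0.9605] [0.912 0.882]
carton_mat [  0.6077  -0.1661 -13.8595   1.0012] [0.931 0.914 0.967]
bottle_mat [0.4325 0.3261 2.6661 1.0013] [0.095 0.952 0.959]
tub_mat [ 0.435  -0.1611  0.2612  1.0015] [0.969 0.951 0.988]
brush_mat [  0.43     0.1745 -25.7803   0.999 ] [0.952 0.986]
```

All views agree to about 2 mm. Moving the carton.

```bash
sed -i 's/^P=dict.*/P=dict(carton=(.6003,.1667,5.6),bottle=(.6017,-.3388,0),tub=(.6025,.3276,0),brush=(.4423,-.3201,2.8),/; s/^ carton_mat=(.*))$/ carton_mat=(.6078,-.1666,-13.4),bottle_mat=(.4326,.3262,0),tub_mat=(.4347,-.162,0),brush_mat=(.4303,.1742,-25.7))/' fit.py
cat >> fit.py <<'E'
def pick(n,yaw,gz,effort,zlift=.30):
    x,y=P[n][:2];t=gz-ctrl.grasp_offset
    hover(x,y,yaw);grip(.094);ctrl.line_to([x,y,t+.04],vel=.3);ctrl.line_to([x,y,t],vel=.08)
    print('F',np.round(ctrl.get_force(),1));grip(0.01,effort);print('w',ctrl.get_grip_width(),'f',ctrl.get_grasp_force())
    ctrl.line_to([x,y,zlift],vel=.2);print('lifted w',ctrl.get_grip_width(),'F',np.round(ctrl.get_force(),1),'t',ctrl.get_t())
def place(m,yaw,gz,wopen,effort=None):
    x,y=P[m][:2];t=gz-ctrl.grasp_offset+.005
    hover(x,y,yaw);ctrl.line_to([x,y,t+.03],vel=.25);f0=np.array(ctrl.get_force());z=t+.004;ctrl.line_to([x,y,z],vel=.05)
    while z>t-.004:
        f=np.array(ctrl.get_force())[2]-f0[2]
        if f>2: break
        z-=.001;ctrl.line_to([x,y,z],vel=.02)
    print('touch dz',round(z-t,4),'dF',round(f,1));grip(wopen);ctrl.dwell(.2)
    ctrl.line_to([x,y,t+.05],vel=.1);ctrl.line_to([x,y,.30],vel=.3);print('t',ctrl.get_t())
E
grep -n "P=dict" -A1 fit.py
python3 - <<'E'
from fit import *
pick('carton',95.6,.095,20)
place('carton_mat',76.6,.095,.075)
wrist('carton','w_carton2')
E
```

```text
28:P=dict(carton=(.6003,.1667,5.6),bottle=(.6017,-.3388,0),tub=(.6025,.3276,0),brush=(.4423,-.3201,2.8),
29- carton_mat=(.6078,-.1666,-13.4),bottle_mat=(.4326,.3262,0),tub_mat=(.4347,-.162,0),brush_mat=(.4303,.1742,-25.7))
hover j6 -86.5 dj 0.0
F [ 0.5 -0.3  0.3]
w 0.04394405525013598 f 19.98424530029297
lifted w 0.043681887468827736 F [-0.1 -0.5 -3.5] t 11.0833
hover j6 81.7 dj 168.0
touch dz -0.001 dF 7.6
t 18.6333
carton 0.76 [ 0.592 -0.162  0.03 ] px 254.0 173.0 edge 237 272 140 206
```

View pics/w_carton2.png

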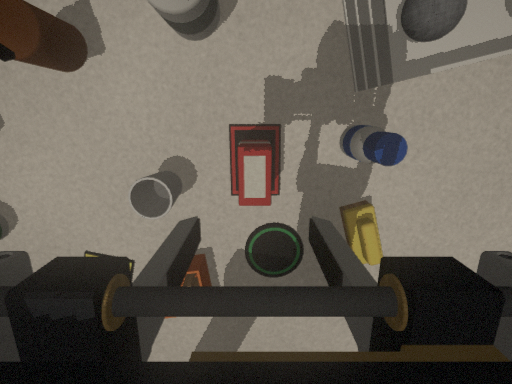

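The carton stands on the red mat, squared with the outline at (255,165). The bottle is at (375,147) with the basket clear of it, and the brush is at (362,235). I'll refine the bottle and brush, check the carton fit, then move the bottle.

```bash
cat >> fit.py <<'E'
def refit(names,cams=('top','scene','wrist'),at=None):
    V={n:[] for n in names}
    for c in cams:
        cal=get_calibration(c);camera(c);K=np.array(cal['mtx'])
        for n in names:
            g=(at or P)[n]
            for q in silhouettes(c,n):
                w=(np.array([*g[:2],.03])-cal['position'])@np.array(cal['rotation'])
                u=np.array([K[0,0]*w[0]/-w[2]+K[0,2],K[1,1]*w[1]/w[2]+K[1,2]]);ys,xs=np.nonzero(q['region'])
                if len(xs) and np.hypot(xs.mean()-u[0],ys.mean()-u[1])<45: V[n].append((cal,q['region']));break
    for n in names:
        p,i=fit(n,V[n],(at or P)[n]);print(n,np.round(p,4),np.round(i,3))
        if min(i)>.8 and at is None: P[n]=tuple(p[:3])
E
python3 - <<'E'
from fit import *
refit(['carton'],at=dict(carton=P['carton_mat']))
refit(['bottle','brush'])
pick('bottle',90,.11,20)
place('bottle_mat',90,.11,.07)
E
```

```text
carton [ 6.053000e-01 -1.654000e-01  1.674894e+02  1.046500e+00] [0.306 0.91  0.95 ]
bottle [ 0.6008 -0.3391 24.6437  0.9818] [0.91  0.895 0.971]
brush [  0.4413  -0.323  186.703    0.9141] [0.462 0.901 0.853]
hover j6 54.8 dj 27.0
F [ 0.1  0.1 -0.3]
w 0.04177010258430674 f 19.999980032444
lifted w 0.04181205352218952 F [-0.7 -0.  -3.8] t 24.1333
hover j6 -60.3 dj 115.0
touch dz -0.001 dF 8.5
t 31.4833
```

Run:
```python
from fit import *
wrist('bottle','w_bottle2')
pick('tub',90,.064,20)
place('tub_mat',90,.064,.085)
wrist('tub','w_tub2')
refit(['brush','tub'],at=dict(brush=P['brush'],tub=P['tub_mat']))
```

```text
bottle 0.66 [0.439 0.328 0.03 ] px 255.0 171.0 edge 237 273 148 194
hover j6 -67.3 dj 20.0
F [ 0.5  0.5 -0.5]
w 0.05951996833792742 f 20.00004082918167
lifted w 0.059696512719641326 F [-0.4 -0.5 -1.7] t 36.4417
hover j6 61.0 dj 128.0
touch dz -0.001 dF 9.5
t 43.5917
tub 0.77 [ 0.425 -0.161  0.03 ] px 255.0 169.0 edge 235 275 147 190
brush [  0.4403  -0.3221 184.1402   0.9539] [0.904 0.926]
tub [ 0.4325 -0.1619  7.0405  1.0677] [0.862 0.943]
```

View pics/w_tub2.png

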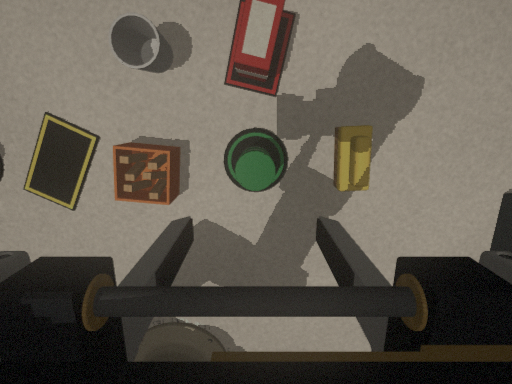

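View pics/w_bottle2.png

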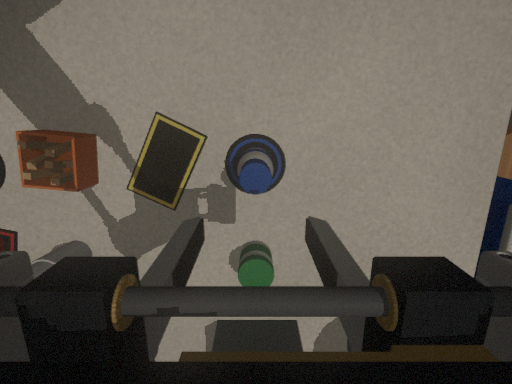

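The tub and bottle each sit centred in their circles, at (255,160) and (255,165). The brush grip is at (360,160). Moving the brush last.

Run:
```python
from fit import *
P['brush']=(.4412,-.3212,3.3)
pick('brush',93.3,.062,20)
place('brush_mat',64.3,.062,.06)
wrist('brush','w_brush2')
hover(.30,-.45,90,.35)
save('top9',cv2.resize(camera('top')[110:290,70:450],None,fx=2,fy=2,interpolation=cv2.INTER_CUBIC));save('scene9',camera('scene'))
at=dict(carton=P['carton_mat'],bottle=P['bottle_mat'],tub=P['tub_mat'],brush=P['brush_mat'],carton_mat=P['carton_mat'],brush_mat=P['brush_mat'])
del at['carton_mat'],at['brush_mat']
refit(list(at),('top','scene'),at)
for c in('top','scene'):
    cal=get_calibration(c)
    for n in('beaker','peg_tub'): print(n,[np.round(world(cal,q['centre']),3) for q in landmark_of(c,n)[:1]])
print(ctrl.get_t())
```

```text
hover j6 43.3 dj 18.0
F [-0.2  0.1 -0. ]
w 0.02381463882954387 f 19.966332614421844
lifted w 0.023706703340569887 F [-0.5  0.3 -1.7] t 49.2417
hover j6 -50.9 dj 94.0
touch dz -0.001 dF 8.6
t 56.4083
brush 0.97 [0.426 0.177 0.03 ] px 255.0 164.0 edge 240 271 132 197
hover j6 26.3 dj 77.0
carton [  0.6053  -0.1649 -13.1646   1.0623] [0.921 0.895]
bottle [0.4301 0.3264 9.0489 1.0414] [0.901 0.918]
tub [ 0.4306 -0.1625 10.6926  1.0503] [0.914 0.88 ]
brush [  0.4268   0.1763 154.4396   1.0564] [0.933 0.835]
beaker [array([ 0.6  , -0.005, -0.003])]
peg_tub [array([0.418, 0.014, 0.001])]
beaker [array([ 0.606, -0.005,  0.003])]
peg_tub [array([0.422, 0.011, 0.006])]
59.5917
```

View pics/w_brush2.png

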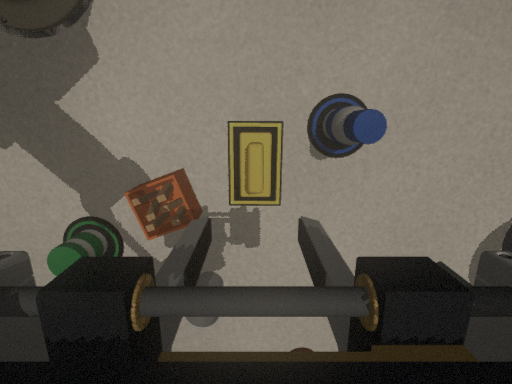

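View pics/top9.png

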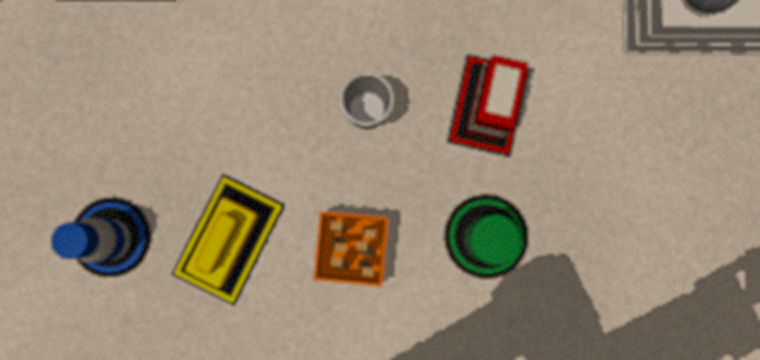

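View pics/scene9.png

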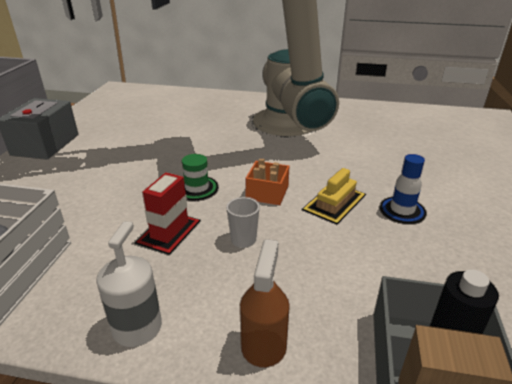

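All four supplies stand inside their outlines within about 3 mm. The beaker and peg tub haven't moved, and the arm is clear of everything, so I'm handing in.

```bash
python3 -c "
from station import ctrl
print(ctrl.job_done(),ctrl.get_t())"
```

```text
the job is handed in; nothing more can be done
the job is handed in; nothing more can be done
```

I handed the job in at about 60 s: all four supplies stand upright inside their own outlines (within about 3 mm by the last camera fit), and the beaker and peg tub were left where they were.

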